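# Lock the blow-off nozzle into the push-fit port

## Task

Take the air nozzle out of its grey stand and push it straight down into the orange push-fit port of the blue air block until it clicks home and is locked. Then pull it gently up so that the locked nozzle draws the orange collar up by about 10 mm, which sets the grip, and let go, leaving the nozzle locked and upright with the collar up. Feel your way: push no harder than about 25 N, pull no harder than about 15 N, and leave the cup, screwdriver, wedge and plastic case where they are.

Things in the scene. Friction and masses are not known exactly. Their poses are not given: they have to be found in the camera images.
- nozzle_grip (a point): Middle of the black cylindrical grip (22 mm diameter, 45 mm long, axis along z) of the loose air nozzle, 80 g, starting upright in the stand with the grip resting on the stand's top. Above it a brass cone ends 40 mm above this point; below it the aluminium stem, 16 mm diameter.
- nozzle_tip (a point): Lower end of the nozzle's stem, 75 mm below the grip's middle; same axes. Tapered nose: 6 mm across here, 16 mm across from 10 mm up. A groove for the catch lies 16 to 24 mm above this point.
- stand: Fixed grey block 70 x 70 x 55 mm with a 20 mm hole right through its middle in which the nozzle stem hangs; origin at the centre of its underside. Lift the nozzle at least 55 mm to clear it.
- port (a point): On the port's axis, level with the block's top face. The orange collar is a tube of 18 mm bore with a funnel mouth (26 mm across inside the rim, 34 mm outside). When the collar is down its rim stands 22 to 46 mm above this point: how much differs each time and is not measured, so the depth must be felt. Its rim and catch move with it.
- airblock: Blue air block, fixed, 100 x 70 x 45 mm, origin under its centre. Pushing the nozzle in, the nose shoves a side catch aside (4 to 8 N), meets a cushion (8 N per mm) 29.6 mm below the rim, and at 31 mm, about 9 to 14 N of push, the catch snaps into the groove. 16 to 18 N is safely locked; over 25 N of push or 15 N of pull damages the port.
- collar (a joint): Height of the orange collar above its lower stop, m: 0 down, 0.020 at its hard upper stop, which need not be reached. It slides with about 5 N of friction and stays where it is left; a locked nozzle pulled upward brings it along, with cushion and catch, after 1 to 3 mm of slack from the pushed position. It counts as set above 0.006.
- catch (a joint): Outward shift of the spring catch in the collar's side (steel, red tab seen outside below the rim, on the block's +x side), m: 0 when the port is empty and again when snapped into the nozzle's groove, 0.002 to 0.004 while the nozzle's full width is passing it.
- cushion (a joint): Compression of the cushion in the bottom of the port, m: 0 when empty, about 0.001 under a locked nozzle that is not pushed, more while pushing.
- cup_mid (a point): Centre of the white ceramic screw cup, 64 mm across, 50 mm high, loose. Leave alone.
- screwdriver: Slim steel micro screwdriver, 120 mm long, 10 mm thick handle, lying loose along its x; origin at its underside. Leave alone.
- wedge: Orange plastic opening wedge, 75 x 22 x 8 mm, lying loose; origin under its centre. Leave alone.
- case: Closed clear plastic case, 112 x 172 x 39 mm, with a press-button catch, fixed; origin under its centre. Leave alone.
There are look-alikes about, which are no part of the job. Several things look just like the part that bears nozzle_grip: the one meant starts farthest to the robot's right.

How it is judged:
By the outcome, as a careful person would: the job done as asked, in the order asked, and still so for the second after the job is handed in, with the robot touching nothing.
It also fails if it takes over 48 s, if anything falls off the work surface, if the arm or the gripper's body presses on something with over 40 N, if the wrist force passes 120 N, or if a joint passes its speed limit or range.

## Robot

A 6-joint arm with a two-finger parallel gripper is mounted at the origin on the work surface. World frame = base frame: x ahead of the robot, y to its left, z up, the work surface at z = 0. Lengths are in mm, angles in degrees, forces in N, time in s.
With the tool pointing down it reaches from about 350 to 850 mm from the base axis. Payload 8.1 kg.
Tool frame: the origin (TCP) lies midway between the tips of the shut fingers; the grasp point (between the pads) lies 19 mm behind it; z points along the fingers, y is the direction in which the jaws open and shut (so a half turn about z gives the same grasp; the last joint's range is limited). The gripper opens to 85 mm and grips with 20 to 120 N. Pads are 22 mm wide; open, the fingers measure 114 mm over their backs; the gripper's body (76 mm by 85 mm) begins 54 mm behind the grasp point. The pads swing forward as they close: fully open they stand 13 mm farther back than shut.
Start: joints at [-80.18, 7.471, 85.268, -0, 87.261, -4.893], TCP at [152.412, -580.324, 231.292] pointing down, gripper open.
Joint ranges: [-169.43, 169.43], [-51.17, 129.36], [1.28, 143.12], [-76.62, 256.62], [0, 156.53], [-152.29, 152.29]. Speed limits (degrees/s): [136.94, 136.94, 159.86, 180, 180, 180].

## Interface

Orientations are given as [roll, pitch, yaw] about the fixed x, y, z axes, in that order (R = Rz(yaw) Ry(pitch) Rx(roll)).
In Python, from bench import telemetry, snapshot, camera_params, job gives the robot as it stands. The module is installed in compiled form; this text tells all that it offers.
- The arm moves only by the shell command python3 -m jog 'ROWS' [FORCE]. ROWS is JSON, a list that holds one entry, the list of rows, each a list of 7 numbers: the shift along the tool's x, y, z in units of 50 mm (1.0 is 50 mm), then the turn, a rotation vector about the tool's x, y, z in units of 2 pi rad (1.0 is 2 pi rad), then the opening, from 0 (shut) to 1 (fully open). In form: [[[dx, dy, dz, rx, ry, rz, claw], ...]]. A call has 1 to 12 rows; each row shifts and turns the commanded pose from where the row before left it, along the tool's axes as they then stand; what a row does not reach is not made up. A row lasts 1/8 s, in which the tool goes at most 62.5 mm and 10.7 degrees, less where a joint would pass 70% of its speed; a pose out of reach is approached as far as the arm can. A call with a number of a shift or a turn outside -1 to 1 is refused whole. A call with a gripper value outside its range is refused whole. The fingers move at their own pace and stop on an object; FORCE is the grip in N (left out, the last holds). Time passes only in rows, so rows that do not move let the fingers close. It gives the time, the measured TCP pose, the force and the opening at its end, in the units of the state.
- telemetry.sense(): the state, without advancing time (a new reading comes with each control period).
- snapshot(name): name is "scene" or "side" or "wrist"; returns (picture, depth): 384x512x3 uint8, red, green, blue; 384x512 float32, mm along the optical axis (not along the pixel's ray), 0 where there is no reading.
- camera_params(name): a dict with "K" (3x3 intrinsics, pixels), "D" ([k1, k2, p1, p2, k3] as OpenCV has them; the pictures are not rectified), "extrinsics" (4x4, takes a point from camera to world coordinates). Camera axes: x right, y down, z forward; pixel columns grow to the right and rows downward; lengths in mm; the calibration is good to about 2 mm. A picture is of the moment at which its call begins: read the wrist's pose just before it. camera_params takes no time and is no camera call; for the wrist camera it gives the pose at the moment of the call.
- job.hand_in(): hands the job in, once; it reports no verdict.
The state is a dict: "time": time; "joint_pos": joint angles; "qd": joint speeds; "joint_efforts": joint torques, N m; "tool_pos": TCP position; "tcp_rot": TCP orientation; "ft_force": force on the tool from outside, world axes, zero at the start; "wrist_torque": the same for the moment, N m; "finger_gap": finger opening in mm.
Only numpy, scipy, OpenCV 4.12 (cv2) and the standard library are available. Lean on these libraries where they do the work, as an engineer would, in place of code of your own. Each camera call takes 0.05 s, during which the arm holds its last target. There are 200 camera calls.

## Working session

There is one attempt and no reset: what is moved stays moved. The work goes in short steps, Python scripts to look and compute and a shell command to move; the robot and the scene stay as the last step left them, time stands still between calls to the robot, and variables do not carry over. Pictures are saved under pics/ and viewed, about 8 in all and at most 12, crops included, and the job is handed in when it is done.

```bash
mkdir -p pics
cat > h.py <<'E'
import numpy as np, cv2
from bench import telemetry, snapshot, camera_params
def grab(n):
    cp=camera_params(n); im,d=snapshot(n); np.savez(f'{n}.npz',im=im,d=d,K=np.array(cp['K']),D=np.array(cp['D']),T=np.array(cp['extrinsics'])); return im,d
def load(n): return np.load(f'{n}.npz')
def ray(c,px):
    p=cv2.undistortPoints(np.array(px,float).reshape(-1,1,2),c['K'],c['D'])[:,0]
    d=np.c_[p,np.ones(len(p))]@c['T'][:3,:3].T
    return c['T'][:3,3],d
def onz(c,px,z):
    o,d=ray(c,px); return o+d*((z-o[2])/d[:,2])[:,None]
def cloud(c):
    H,W=c['d'].shape; u,v=np.meshgrid(np.arange(W),np.arange(H))
    o,d=ray(c,np.c_[u.ravel(),v.ravel()]); return (o+d*c['d'].reshape(-1,1)).reshape(H,W,3)
def save(im,name): cv2.imwrite(f'pics/{name}.png',im[:,:,::-1])
E
python3 - <<'E'
from h import *
s=telemetry.sense(); print(s)
a=[grab(n)[0] for n in('scene','side','wrist')]
for n in('scene','side','wrist'): print(n,load(n)['T'].round(2).tolist(),load(n)['K'].round(0).tolist())
save(cv2.resize(a[0],(800,600)),'scene'); save(np.hstack(a[1:])[:, :],'sw')
cv2.imwrite('pics/sw.png',cv2.resize(np.hstack(a[1:]),(800,300))[:,:,::-1])
E
```

```text
{'time': 0.0, 'joint_pos': array([-8.01789163e+01,  7.51663162e+00,  8.53311234e+01, -2.65200795e-04,
        8.72626161e+01, -4.89297044e+00]), 'qd': array([ 0.01962283, -0.0014457 , -0.01577718,  0.03227027,  0.00630631,
       -0.01127491]), 'joint_efforts': array([ 1.42938472e-03, -5.69409406e+01, -5.00546873e+01, -2.94092579e-04,
        1.45803590e-02, -6.41848533e-05]), 'tool_pos': array([ 152.3199599 , -579.75148597,  230.21089436]), 'tcp_rot': array([-1.79890008e+02, -9.15015955e-03,  1.47140583e+01]), 'ft_force': array([-0.70838062,  0.04556491,  0.2151477 ]), 'wrist_torque': array([ 0.00246175, -0.05566143, -0.03049613]), 'finger_gap': 85.19344542898517}
scene [[0.7, 0.46, -0.55, 1065.4], [0.71, -0.47, 0.52, -427.75], [-0.02, -0.76, -0.65, 601.89], [0.0, 0.0, 0.0, 1.0]] [[421.0, 0.0, 253.0], [0.0, 421.0, 182.0], [0.0, 0.0, 1.0]]
side [[0.8, -0.34, 0.5, 334.87], [-0.6, -0.43, 0.67, -426.63], [-0.02, -0.84, -0.55, 441.66], [0.0, 0.0, 0.0, 1.0]] [[372.0, 0.0, 255.0], [0.0, 372.0, 189.0], [0.0, 0.0, 1.0]]
wrist [[0.25, -0.93, -0.26, 218.79], [-0.97, -0.24, -0.07, -564.09], [-0.0, 0.27, -0.96, 372.52], [0.0, 0.0, 0.0, 1.0]] [[325.0, 0.0, 250.0], [0.0, 325.0, 200.0], [0.0, 0.0, 1.0]]
```

View pics/scene.png

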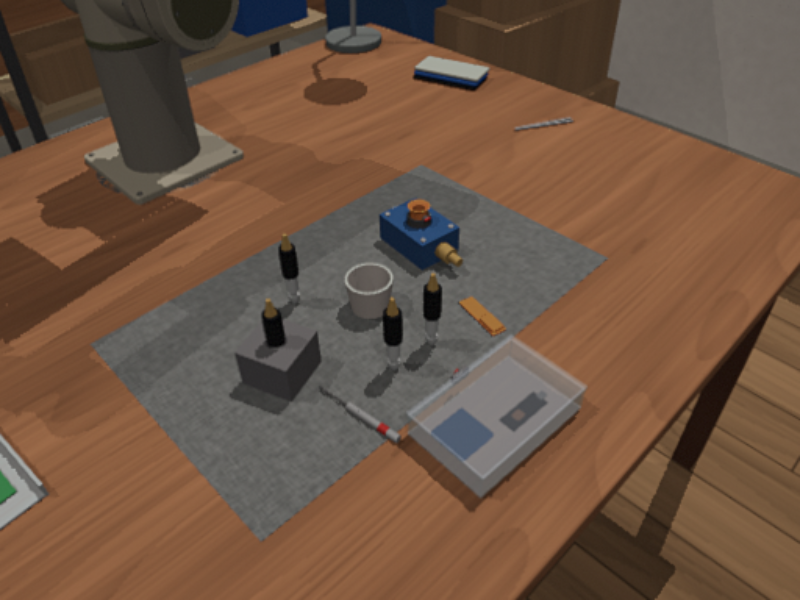

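View pics/sw.png

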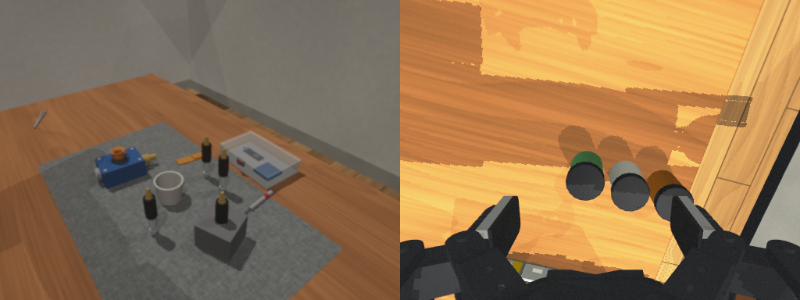

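Scene candidates (800x600 px): nozzle in the grey stand at (273,325), free-standing look-alikes at (289,260), (392,325) and (432,300). I expect the one in the stand, and I'll check it is the most −y. The port is at (419,210), the cup at (370,290) and the case at (495,415).

Run:
```python
from h import *
for n in('scene','side'):
    c=load(n); im=c['im']; P=cloud(c); hsv=cv2.cvtColor(im,cv2.COLOR_RGB2HSV)
    onm=(P[...,2]>15)&(P[...,2]<200)&(P[...,0]>250)&(P[...,0]<900)&(abs(P[...,1])<450)&(c['d']>0)
    masks={'black':onm&(hsv[...,2]<45),'brass/orange':onm&(hsv[...,1]>140)&(hsv[...,2]>90)&(hsv[...,0]<28),'blue':onm&(hsv[...,0]>100)&(hsv[...,0]<125)&(hsv[...,1]>140)}
    for k,m in masks.items():
        N,l,st,ce=cv2.connectedComponentsWithStats(m.astype(np.uint8))
        for i in range(1,N):
            if st[i,4]>12:
                Q=P[l==i]; print(n,k,st[i].tolist(),'med',np.median(Q,0).round(0),'p5',np.percentile(Q,5,0).round(0),'p95',np.percentile(Q,95,0).round(0))
c=load('scene'); cr=cv2.resize(c['im'][120:270,130:310],None,fx=2.4,fy=2.4,interpolation=2); c2=load('side'); cr2=cv2.resize(c2['im'][170:350,100:310],(420,360),interpolation=2)
save(np.hstack([cr[:360,:375],cr2]),'crop')
```

```text
scene black [260, 136, 16, 10, 67] med [529. 127.  51.] p5 [509. 123.  44.] p95 [537. 144.  58.]
scene black [178, 157, 13, 22, 192] med [498. -75.  77.] p5 [490. -81.  54.] p95 [501. -64.  96.]
scene black [271, 182, 12, 23, 220] med [682.  -4.  78.] p5 [671.  -7.  56.] p95 [686.   7.  96.]
scene black [245, 197, 13, 25, 232] med [679. -66.  78.] p5 [667. -70.  56.] p95 [683. -56.  96.]
scene black [168, 198, 15, 25, 246] med [ 588. -164.   82.] p5 [ 579. -170.   57.] p95 [ 591. -152.  100.]
scene black [182, 214, 23, 39, 329] med [ 613. -149.   34.] p5 [ 601. -177.   17.] p95 [ 624. -119.   51.]
scene brass/orange [261, 128, 14, 13, 113] med [518. 143.  69.] p5 [507. 128.  59.] p95 [533. 154.  73.]
scene brass/orange [180, 151, 6, 9, 22] med [492. -71. 103.] p5 [489. -75.  99.] p95 [496. -66. 113.]
scene brass/orange [280, 156, 12, 13, 32] med [590. 126.  28.] p5 [573. 122.  25.] p95 [604. 137.  34.]
scene brass/orange [274, 176, 6, 10, 25] med [677.  -0. 103.] p5 [675.  -3.  98.] p95 [680.   4. 115.]
scene brass/orange [248, 192, 7, 9, 34] med [674. -61. 105.] p5 [671. -64.  99.] 
[... 739 characters left out ...]
[261, 174, 6, 12, 61] med [670.  -1. 103.] p5 [667.  -4.  96.] p95 [675.   3. 114.]
side brass/orange [142, 188, 17, 15, 186] med [517. 143.  65.] p5 [506. 125.  56.] p95 [529. 152.  70.]
side brass/orange [283, 191, 6, 12, 45] med [666. -63. 102.] p5 [663. -66.  96.] p95 [669. -60. 112.]
side brass/orange [184, 198, 14, 8, 64] med [586. 125.  27.] p5 [578. 121.  22.] p95 [601. 130.  32.]
side brass/orange [186, 242, 7, 13, 39] med [485. -75. 101.] p5 [482. -77.  96.] p95 [487. -73. 112.]
side brass/orange [280, 246, 8, 15, 63] med [ 574. -164.  107.] p5 [ 571. -167.  102.] p95 [ 577. -161.  118.]
side blue [124, 191, 59, 32, 632] med [501. 128.  44.] p5 [472. 105.  43.] p95 [560. 162.  45.]
```

View pics/crop.png

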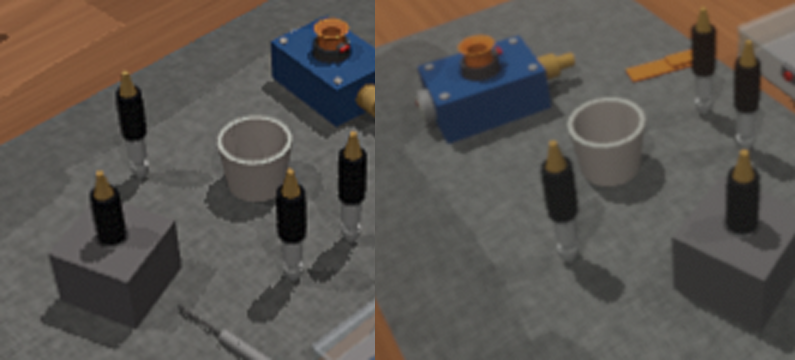

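The crop shows the nozzle in the grey stand at y≈−164, the farthest to the robot's right of the four (the others are at y≈−75, −66 and −4), so it is the one meant. Next I'll triangulate it and the port.

```bash
cat >> h.py <<'E'
def tri(pts): # list of (cam,px)
    A=np.zeros((3,3));b=np.zeros(3)
    for c,p in pts:
        o,d=ray(c,[p]); d=d[0]/np.linalg.norm(d[0]); M=np.eye(3)-np.outer(d,d); A+=M;b+=M@o
    x=np.linalg.solve(A,b); r=[np.linalg.norm(np.cross(x-ray(c,[p])[0],(lambda v:v/np.linalg.norm(v))(ray(c,[p])[1][0]))) for c,p in pts]
    return x.round(1),np.round(r,1)
E
python3 - <<'E'
from h import *
S,D=load('scene'),load('side')
def cen(c,box,f):
    x,y,w,h=box; hsv=cv2.cvtColor(c['im'],cv2.COLOR_RGB2HSV)[y-2:y+h+2,x-2:x+w+2]
    v,u=np.nonzero(f(hsv)); return (u.mean()+x-2,v.mean()+y-2),len(u)
blk=lambda h:h[...,2]<45
org=lambda h:(h[...,1]>140)&(h[...,2]>90)&(h[...,0]<28)&(h[...,0]>4)
a,_=cen(S,(168,198,15,25),blk);b,_=cen(D,(276,257,16,30),blk);print('grip',a,b,tri([(S,a),(D,b)]))
a,_=cen(S,(170,190,7,12),org);b,_=cen(D,(280,246,8,15),org);print('cone',a,b,tri([(S,a),(D,b)]))
a,_=cen(S,(261,128,14,13),org);b,_=cen(D,(142,188,17,15),org);print('collar',a,b,tri([(S,a),(D,b)]))
# block orientation / centre from blue top-face cloud
for c in(S,D):
    P=cloud(c);hsv=cv2.cvtColor(c['im'],cv2.COLOR_RGB2HSV)
    m=(hsv[...,0]>100)&(hsv[...,0]<125)&(hsv[...,1]>140)&(abs(P[...,2]-45)<4)&(abs(P[...,1]-130)<80)&(abs(P[...,0]-515)<90)
    print('block top',cv2.minAreaRect(P[m][:,:2].astype(np.float32)))
    z=P[...,2];m=(abs(z-55)<4)&(abs(P[...,0]-578)<60)&(abs(P[...,1]+163)<60)
    print('stand top',cv2.minAreaRect(P[m][:,:2].astype(np.float32)))
E
```

```text
grip (np.float64(175.11244979919678), np.float64(211.25301204819277)) (np.float64(283.3643216080402), np.float64(272.7035175879397)) (array([ 577.8, -159. ,   70.4]), array([1.4, 1.4]))
cone (np.float64(172.5185185185185), np.float64(197.88888888888889)) (np.float64(283.8253968253968), np.float64(254.15873015873018)) (array([ 578. , -158.7,  103.7]), array([1.1, 1.1]))
collar (np.float64(267.6194690265487), np.float64(132.83185840707964)) (np.float64(150.32085561497325), np.float64(194.45989304812835)) (array([518. , 142.6,  64.1]), array([1.6, 1.6]))
block top ((521.899169921875, 139.79257202148438), (71.88272857666016, 101.06149291992188), 83.34032440185547)
stand top ((579.3765869140625, -159.13571166992188), (72.53667449951172, 72.77825927734375), 21.346250534057617)
block top ((516.3605346679688, 136.1228790283203), (66.77763366699219, 96.86724090576172), 84.2093505859375)
stand top ((577.1585083007812, -160.6798553466797), (72.76021575927734, 70.60118103027344), 20.95627784729004)
```

```bash
python3 -m jog '[[[0.94,-0.54,0.07,0,0,0,1],[0.94,-0.54,0.07,0,0,0,1],[0.94,-0.54,0.07,0,0,0,1],[0.94,-0.54,0.07,0,0,0,1],[0.94,-0.54,0.07,0,0,0,1],[0.94,-0.54,0.07,0,0,0,1],[0.94,-0.54,0.07,0,0,0,1],[0.94,-0.54,0.07,0,0,0,1],[0.94,-0.54,0.07,0,0,0,1],[0.94,-0.54,0.07,0,0,0,1],[0.94,-0.54,0.07,0,0,0,1],[0,0,0,0,0,0,1]]]'
python3 - <<'E'
from h import *
s=telemetry.sense(); print(s['tool_pos'],s['tcp_rot'],s['joint_pos'].round(1),s['time'])
im,d=grab('wrist'); c=load('wrist'); save(im,'w1'); 
print(c['T'].round(2).tolist())
P=cloud(c);m=(abs(P[...,2]-55)<4)&(abs(P[...,0]-578)<60)&(abs(P[...,1]+163)<60)
if m.sum()>50: print('stand top',cv2.minAreaRect(P[m][:,:2].astype(np.float32)))
E
```

```text
time: 1.65
tool_pos: [578.5, -158.4, 191.7]
tcp_rot: [-179.9, 0.0, 15.0]
ft_force: [0.2, 0.4, -0.3]
finger_gap: 85.4
[ 578.4950028  -158.41073703  191.65712421] [-1.79908950e+02  3.73169648e-02  1.49664924e+01] [-20.2   8.7  88.1   0.1  83.3  54.8] 1.65
[[0.26, -0.93, -0.26, 645.0], [-0.97, -0.25, -0.07, -142.35], [-0.0, 0.27, -0.96, 333.79], [0.0, 0.0, 0.0, 1.0]]
stand top ((578.7363891601562, -162.1291046142578), (70.62165069580078, 70.20833587646484), 20.771717071533203)
```

View pics/w1.png

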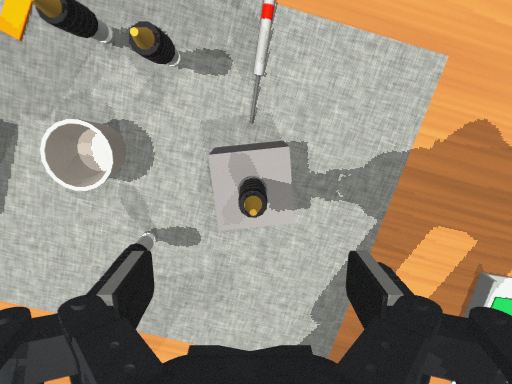

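The wrist view shows the nozzle in the stand with its cone tip at px (253,212) and grip at (252,195). The cup is at (80,155), and the fingers straddle the nozzle with room. I'll work out its position.

Run:
```python
from h import *
c=load('wrist'); hsv=cv2.cvtColor(c['im'],cv2.COLOR_RGB2HSV)
b=hsv[170:235,225:280]; m=(b[...,1]>140)&(b[...,2]>60)&(b[...,0]>10)&(b[...,0]<30)
v,u=np.nonzero(m); print('cone',u.min()+225,u.max()+225,v.min()+170,v.max()+170)
print(onz(c,[(253,212)],117.5), onz(c,[(u.mean()+225,v.mean()+170)],110))
k=(b[...,2]<50)|m; v,u=np.nonzero(k); N,l,st,ce=cv2.connectedComponentsWithStats(k.astype(np.uint8)); print(st,ce)
```

```text
cone 244 261 196 215
[[ 578.35104964 -162.51478832  117.5       ]] [[ 581.22657566 -161.47346567  110.        ]]
[[   0    0   55   65 2921]
 [  14    8   28   39  649]
 [  39   39    2    2    2]
 [  36   43    2    2    2]
 [  34   45    1    1    1]] [[26.74323862 33.27867169]
 [28.0770416  26.16640986]
 [39.5        39.5       ]
 [36.5        43.5       ]
 [34.         45.        ]]
```

```bash
python3 -m jog '[[[0,0.07,0.4,0,0,0,1],[0,0,0.6,0,0,0,1],[0,0,0.6,0,0,0,1],[0,0,0.6,0,0,0,1],[0,0,0.35,0,0,0,1],[0,0,0,0,0,0,0.2],[0,0,0,0,0,0,0.0],[0,0,0,0,0,0,0],[0,0,0,0,0,0,0],[0,0,0,0,0,0,0],[0,0,0,0,0,0,0]]]' 60
python3 - <<'E'
from h import *
s=telemetry.sense(); print(s['tool_pos'],s['ft_force'],s['wrist_torque'],s['finger_gap'])
E
```

```text
time: 3.08
tool_pos: [578.6, -163.8, 67.1]
tcp_rot: [-179.9, -0.1, 14.8]
ft_force: [-3.0, 6.8, 8.8]
finger_gap: 20.5
[ 578.60975877 -163.79672178   67.08062045] [-3.0022928   6.76262353  8.78220273] [1.31905029 0.65168218 0.00419486] 20.515773545916456
```

```bash
python3 -m jog '[[[0,0,-0.2,0,0,0,0],[0,0,-0.4,0,0,0,0],[0,0,-0.5,0,0,0,0],[0,0,-0.5,0,0,0,0],[0,0,-0.5,0,0,0,0],[0,0,-0.5,0,0,0,0],[0,0,-0.2,0,0,0,0],[0,0,0,0,0,0,0],[0,0,0,0,0,0,0]]]'
python3 - <<'E'
from h import *
s=telemetry.sense(); print(s['tool_pos'],s['tcp_rot'],s['ft_force'],s['wrist_torque'],s['finger_gap'])
a=[grab(n)[0] for n in('scene','side')]
save(np.hstack([cv2.resize(a[0][90:270,130:310],(400,400)),cv2.resize(a[1][150:330,180:360],(400,400))]),'lift')
E
```

```text
time: 4.2
tool_pos: [577.3, -165.1, 204.2]
tcp_rot: [-180.0, 0.1, 14.7]
ft_force: [0.2, -0.1, -0.5]
finger_gap: 20.5
[ 577.32764996 -165.08123205  204.21740935] [-1.79955159e+02  7.95589485e-02  1.47057446e+01] [ 0.1905047  -0.06128339 -0.52049251] [-0.00959051 -0.01403286 -0.06987279] 20.52968440450331
```

View pics/lift.png

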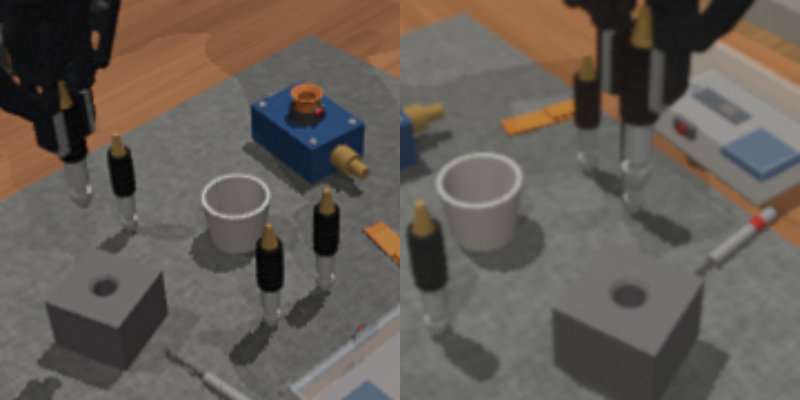

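Nozzle lifted clear; the stand is empty, with the nozzle tip at crop px (85,203) in the scene and (632,208) in the side. I'll triangulate tip and cone top to check the tilt.

Run:
```python
from h import *
S,D=load('scene'),load('side')
print('tip',tri([(S,(168.2,181.0)),(D,(284.4,243.4))]))
print('cone',tri([(S,(159.2,130.5)),(D,(290.2,153.6))]))
# collar rim: ellipse fit of orange outer contour top
for c,(x,y,w,h) in((S,(257,122,22,22)),(D,(138,182,25,24))):
    b=cv2.resize(c['im'][y:y+h,x:x+w],None,fx=1,fy=1); hsv=cv2.cvtColor(b,cv2.COLOR_RGB2HSV)
    m=(hsv[...,1]>130)&(hsv[...,2]>70)&(hsv[...,0]<28)
    for r in range(h):
        k=np.nonzero(m[r])[0]
        if len(k): print(r+y,k.min()+x,k.max()+x,len(k))
    print()
```

```text
tip (array([ 571.4, -161.2,  133.7]), array([6.6, 6.6]))
cone (array([ 582.1, -160.4,  249.2]), array([0.8, 0.8]))
128 265 271 7
129 263 273 11
130 261 274 14
131 261 274 14
132 261 274 14
133 262 274 13
134 262 272 11
135 263 273 11
136 263 272 10
137 263 272 10
138 263 270 8
139 263 274 8
140 265 274 8
141 272 272 1

188 148 156 9
189 145 158 14
190 144 158 15
191 143 158 16
192 142 158 17
193 142 158 17
194 142 157 16
195 142 161 17
196 144 157 14
197 145 157 13
198 145 158 14
199 145 158 14
200 145 158 14
201 145 157 13
202 146 155 10
203 147 153 7
```

```bash
python3 -m jog '[[[0.2,-0.6,0,0,0,0,0],[0.1,-1,0,0,0,0,0],[0.1,-1,0,0,0,0,0],[0.1,-1,0,0,0,0,0],[0,-1,0,0,0,0,0],[0,-1,0,0,0,0,0],[0,-0.4,0,0,0,0,0],[0,0,0,0,0,0,0],[0,0,0,0,0,0,0],[0,0,0,0,0,0,0]]]'
python3 - <<'E'
from h import *
s=telemetry.sense(); print(s['tool_pos'],s['tcp_rot'],s['joint_pos'].round(1),s['ft_force'],s['time'])
im,d=grab('wrist'); save(im,'w2')
E
```

```text
time: 5.55
tool_pos: [526.2, 130.1, 205.1]
tcp_rot: [180.0, 0.0, 14.6]
ft_force: [0.0, 0.5, -0.3]
finger_gap: 20.3
[526.24544891 130.0782496  205.13211346] [1.79982113e+02 1.65724972e-02 1.46161373e+01] [ 8.5 -0.7 96.5 -0.  84.2 83.9] [ 0.0401949   0.53956244 -0.30033865] 5.55
```

View pics/w2.png

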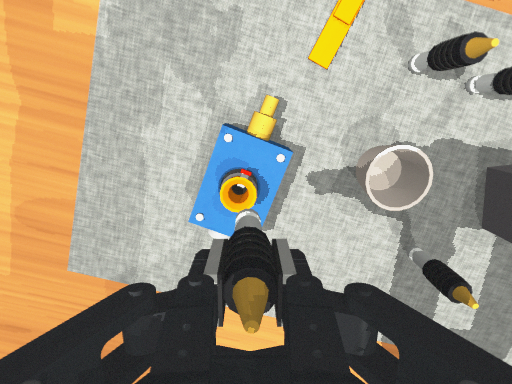

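The wrist view shows the collar mouth at px (238,192), with the red tab at (246,174) and the nozzle's tip at about (249,215). The nozzle lies on the image's mid-plane. I'll measure both.

Run:
```python
from h import *
c=load('wrist'); P=cloud(c); hsv=cv2.cvtColor(c['im'],cv2.COLOR_RGB2HSV)
y,x=168,212; b=hsv[y:216,x:265]; m=((b[...,1]>150)&(b[...,2]>60)&(b[...,0]>5)&(b[...,0]<32)).astype(np.uint8)
cs,_=cv2.findContours(m,cv2.RETR_EXTERNAL,cv2.CHAIN_APPROX_NONE); k=max(cs,key=cv2.contourArea); e=cv2.fitEllipse(k); ce=(e[0][0]+x,e[0][1]+y); print('rim ellipse',ce,e[1],e[2])
v,u=np.nonzero(m); z=P[v+y,u+x,2]; print('rim z pct',np.percentile(z,[5,25,50,75,90,95,99]).round(1))
for zz in (67,70,73,76): print(zz,onz(c,[ce],zz).round(1))
# height from rim width 34mm: compare
o,d=ray(c,[(ce[0]-e[1][1]/2,ce[1]),(ce[0]+e[1][1]/2,ce[1])]); dist=34/np.linalg.norm(d[0]-d[1]); print('size-based z',(o+d[0]*dist).round(1))
# nozzle stem/tip cloud
for r in range(200,250,3):
    row=P[r,232:268]; dd=c['d'][r,232:268]; ok=(row[:,2]>110)&(dd>0)
    if ok.sum()>1: u=np.nonzero(ok)[0]+232; q=row[ok]; print(r,u.min(),u.max(),q[len(q)//2].round(1))
s=telemetry.sense(); print(s['tool_pos'],s['tcp_rot'],s['ft_force'])
```

```text
rim ellipse (237.7190818786621, 193.7478313446045) (34.34868621826172, 35.83525085449219) 87.21636962890625
rim z pct [42.7 66.3 68.7 70.2 70.9 71.2 72.2]
67 [[519.5 137.5  67. ]]
70 [[520.3 137.6  70. ]]
73 [[521.1 137.7  73. ]]
76 [[521.9 137.8  76. ]]
size-based z [510.6 153.4  49.1]
209 243 252 [534.4 131.6 154.2]
212 239 257 [534.2 131.5 159.6]
215 237 258 [534.9 131.7 167.6]
218 236 259 [534.9 131.6 173.1]
221 236 260 [534.5 131.5 176.9]
224 235 260 [534.4 131.5 181.5]
227 235 261 [537.6 132.2 194.9]
230 234 261 [537.5 132.2 198.7]
233 233 264 [537.6 131.7 202.7]
236 232 266 [537.2 131.6 205.4]
239 232 267 [538.3 131.4 211.5]
242 232 267 [537.9 131.8 214.2]
245 232 267 [538.3 131.5 218.3]
248 232 267 [537.3 131.2 219.1]
[526.24080557 130.20344326 205.20090956] [1.79987564e+02 9.64470588e-03 1.46172633e+01] [-0.05811562 -0.86735752 -1.67814898]
```

```bash
python3 -m jog '[[[-0.04,-0.1,0.1,0,0,0,0],[-0.04,-0.1,0.3,0,0,0,0],[0,0,0.4,0,0,0,0],[0,0,0.3,0,0,0,0],[0,0,0,0,0,0,0],[0,0,0,0,0,0,0],[0,0,0,0,0,0,0]]]'
python3 - <<'E'
from h import *
s=telemetry.sense(); print(s['tool_pos'],s['tcp_rot'],s['ft_force'],s['wrist_torque'],s['time'])
a=[grab(n)[0] for n in('scene','side','wrist')]
f=lambda i,y,x,h,w:cv2.resize(i[y:y+h,x:x+w],(266,400),interpolation=cv2.INTER_CUBIC)
save(np.hstack([f(a[0],85,240,90,60),f(a[1],130,120,90,60),f(a[2],150,200,150,100)]),'pre')
E
```

```text
time: 6.48
tool_pos: [520.1, 140.1, 151.2]
tcp_rot: [180.0, -0.1, 14.7]
ft_force: [-0.6, -0.6, -0.3]
finger_gap: 20.6
[520.14312732 140.08576558 151.21458091] [ 1.79990745e+02 -8.78579665e-02  1.47091066e+01] [-0.55942421 -0.58711481 -0.33845954] [ 0.03051347 -0.00851606 -0.00024766] 6.475
```

View pics/pre.png

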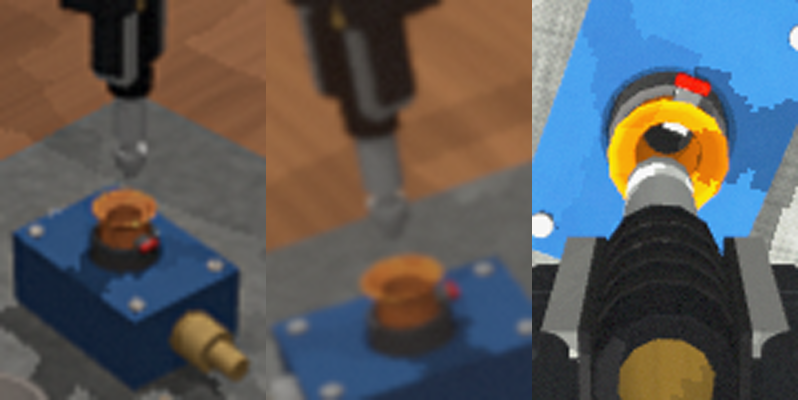

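The crops show the tip about 10 mm above the funnel mouth and roughly over it, perhaps 2 mm too far to +y. I'll put numbers on it.

Run:
```python
from h import *
c=load('wrist'); P=cloud(c); hsv=cv2.cvtColor(c['im'],cv2.COLOR_RGB2HSV)
y,x=180,222; b=hsv[y:235,x:282]; m=((b[...,1]>150)&(b[...,2]>60)&(b[...,0]>8)&(b[...,0]<32)).astype(np.uint8)
for r in range(0,55,3):
    k=np.nonzero(m[r])[0]; n=np.nonzero((P[r+y,x:282,2]>78)&(c['d'][r+y,x:282]>0))[0]
    print(r+y,'org',(k.min()+x,k.max()+x) if len(k) else None,'noz',(n.min()+x,n.max()+x,P[r+y,x+n[len(n)//2]].round(1)) if len(n) else None)
k=max(cv2.findContours(m,0,1)[0],key=cv2.contourArea)[:,0]+[x,y]; k=k[k[:,1]<212]
h=cv2.convexHull(k.astype(np.float32)); e=cv2.fitEllipse(h); print(e)
for z in(69,71,73): print(z,onz(c,[e[0]],z).round(1))
v,u=np.nonzero(m); zz=P[v+y,u+x,2]; print(np.percentile(zz[zz<80],[50,75,90,95]))
```

```text
180 org None noz None
183 org None noz None
186 org (np.int64(248), np.int64(252)) noz None
189 org (np.int64(241), np.int64(259)) noz None
192 org (np.int64(237), np.int64(265)) noz None
195 org (np.int64(234), np.int64(268)) noz None
198 org (np.int64(231), np.int64(270)) noz None
201 org (np.int64(230), np.int64(272)) noz None
204 org (np.int64(229), np.int64(272)) noz None
207 org (np.int64(229), np.int64(272)) noz None
210 org (np.int64(229), np.int64(273)) noz (np.int64(241), np.int64(253), array([528.2, 142.2, 102.4]))
213 org (np.int64(229), np.int64(273)) noz (np.int64(238), np.int64(257), array([527.5, 141.4, 105.9]))
216 org (np.int64(230), np.int64(271)) noz (np.int64(236), np.int64(258), array([528.5, 142.2, 115.2]))
219 org (np.int64(232), np.int64(270)) noz (np.int64(236), np.int64(259), array([528.5, 141.6, 120.1]))
222 org (np.int64(234), np.int64(268)) noz (np.int64(236), np.int64(260), array([528.6, 141.6, 125.3]))
225 org (np.int64(261), np.int64(265)) noz (np.int64(235), np.int64(260), array([528.6, 141.6, 130.2]))
228 org None noz (np.int64(235), np.int64(261), array([531.4, 142.2, 142.2]))
231 org None noz (np.int64(234), np.int64(261), array([531.8, 142.3, 147.6]))
234 org None noz (np.int64(232), np.int64(265), array([530.7, 141.6, 148.3]))
((250.95237731933594, 208.01254272460938), (43.77540969848633, 44.566383361816406), 105.78133392333984)
69 [[520.2 137.4  69. ]]
71 [[520.8 137.5  71. ]]
73 [[521.3 137.7  73. ]]
[69.17628796 70.31762323 71.01550111 71.31003606]
```

```bash
python3 -m jog '[[[-0.02,0.05,0,0,0,0,0],[0,0,0.1,0,0,0,0],[0,0,0.1,0,0,0,0],[0,0,0.1,0,0,0,0],[0,0,0.1,0,0,0,0],[0,0,0,0,0,0,0],[0,0,0,0,0,0,0],[0,0,0,0,0,0,0]]]'
python3 - <<'E'
from h import *
s=telemetry.sense(); print(s['tool_pos'],s['tcp_rot'],s['ft_force'],s['wrist_torque'],s['time'])
E
```

```text
time: 7.62
tool_pos: [519.4, 137.4, 130.6]
tcp_rot: [180.0, -0.0, 14.7]
ft_force: [0.1, 0.1, -1.4]
finger_gap: 20.6
[519.35231131 137.3773028  130.59424368] [ 1.79998290e+02 -2.66656582e-02  1.47105616e+01] [ 0.10338948  0.07992076 -1.42076639] [-0.03000663 -0.05830614  0.00752836] 7.625
```

```bash
python3 -m jog '[[[0,0,0.04,0,0,0,0],[0,0,0.04,0,0,0,0],[0,0,0.04,0,0,0,0],[0,0,0.04,0,0,0,0],[0,0,0,0,0,0,0],[0,0,0,0,0,0,0]]]'
python3 - <<'E'
from h import *
s=telemetry.sense(); print(s['tool_pos'],s['ft_force'],s['wrist_torque'])
E
python3 -m jog '[[[0,0,0.03,0,0,0,0],[0,0,0.03,0,0,0,0],[0,0,0.03,0,0,0,0],[0,0,0,0,0,0,0],[0,0,0,0,0,0,0]]]'
python3 - <<'E'
from h import *
s=telemetry.sense(); print(s['tool_pos'],s['ft_force'],s['wrist_torque'],s['finger_gap'])
E
```

```text
time: 8.38
tool_pos: [519.2, 137.4, 122.3]
tcp_rot: [-180.0, 0.0, 14.7]
ft_force: [-1.1, -0.2, -0.4]
finger_gap: 20.9
[519.16046665 137.35097112 122.29486621] [-1.11254701 -0.15160208 -0.39964901] [ 0.00856519 -0.01190687 -0.01717101]
time: 9.0
tool_pos: [519.2, 137.4, 117.8]
tcp_rot: [-180.0, -0.0, 14.7]
ft_force: [0.5, -0.0, 0.0]
finger_gap: 20.5
[519.1622801  137.36008504 117.81870909] [ 5.12240691e-01 -1.88249674e-02  4.19914710e-04] [ 0.03394261 -0.00619923  0.03726758] 20.542971361663188
```

```bash
python3 -m jog '[[[0,0,0.02,0,0,0,0],[0,0,0.02,0,0,0,0],[0,0,0.02,0,0,0,0],[0,0,0.02,0,0,0,0],[0,0,0,0,0,0,0],[0,0,0,0,0,0,0]]]'
python3 -m jog '[[[0,0,0.02,0,0,0,0],[0,0,0.02,0,0,0,0],[0,0,0.02,0,0,0,0],[0,0,0,0,0,0,0],[0,0,0,0,0,0,0]]]'
python3 - <<'E'
from h import *
s=telemetry.sense(); print(s['tool_pos'],s['ft_force'],s['wrist_torque'],s['finger_gap'])
E
```

```text
time: 9.75
tool_pos: [519.0, 137.4, 113.8]
tcp_rot: [-180.0, 0.0, 14.7]
ft_force: [-2.3, 0.5, 3.2]
finger_gap: 20.2
time: 10.38
tool_pos: [518.6, 137.3, 110.1]
tcp_rot: [-180.0, 0.1, 14.7]
ft_force: [-2.7, 1.1, -1.4]
finger_gap: 20.6
[518.62115659 137.27889118 110.0972743 ] [-2.73673393  1.05265791 -1.40769619] [ 0.14315174  0.61675109 -0.00594976] 20.593082346489712
```

```bash
python3 -m jog '[[[0,0,0.02,0,0,0,0],[0,0,0.02,0,0,0,0],[0,0,0,0,0,0,0],[0,0,0,0,0,0,0]]]'
python3 -m jog '[[[0,0,0.02,0,0,0,0],[0,0,0.02,0,0,0,0],[0,0,0,0,0,0,0],[0,0,0,0,0,0,0]]]'
python3 - <<'E'
from h import *
s=telemetry.sense(); print(s['tool_pos'],s['ft_force'],s['wrist_torque'],s['finger_gap'])
E
```

```text
time: 10.88
tool_pos: [519.0, 137.3, 108.7]
tcp_rot: [-180.0, 0.0, 14.7]
ft_force: [-4.4, 0.4, 0.6]
finger_gap: 20.0
time: 11.38
tool_pos: [519.1, 137.4, 106.7]
tcp_rot: [-180.0, 0.0, 14.7]
ft_force: [-3.5, 0.1, -0.5]
finger_gap: 20.5
[519.11963743 137.37015577 106.74473532] [-3.50357629  0.12729947 -0.4610903 ] [0.11414097 0.79133557 0.00914468] 20.530189879917334
```

```bash
python3 -m jog '[[[0,0,0.02,0,0,0,0],[0,0,0,0,0,0,0],[0,0,0,0,0,0,0]]]'|grep -E "tool|force"
python3 -m jog '[[[0,0,0.02,0,0,0,0],[0,0,0,0,0,0,0],[0,0,0,0,0,0,0]]]'|grep -E "tool|force"
python3 - <<'E'
from h import *
s=telemetry.sense(); print(s['tool_pos'],s['ft_force'],s['wrist_torque'],s['finger_gap'])
E
```

```text
tool_pos: [519.0, 137.4, 105.7]
ft_force: [-3.8, -0.2, 0.3]
tool_pos: [519.1, 137.4, 104.8]
ft_force: [-3.6, 0.7, 1.3]
[519.13010327 137.35573478 104.75498416] [-3.5915944   0.66912052  1.28284656] [0.13504421 0.69289825 0.01475187] 20.490340852845215
```

```bash
python3 -m jog '[[[0,0,0.02,0,0,0,0],[0,0,0,0,0,0,0],[0,0,0,0,0,0,0]]]'|grep -E "tool|force"
python3 -m jog '[[[0,0,0.02,0,0,0,0],[0,0,0,0,0,0,0],[0,0,0,0,0,0,0]]]'|grep -E "tool|force"
python3 -m jog '[[[0,0,0.01,0,0,0,0],[0,0,0,0,0,0,0],[0,0,0,0,0,0,0]]]'|grep -E "tool|force"
python3 - <<'E'
from h import *
s=telemetry.sense(); print(s['tool_pos'],s['ft_force'],s['wrist_torque'],s['finger_gap'],s['time'])
a=[grab(n)[0] for n in('scene','side','wrist')]
f=lambda i,y,x,h,w:cv2.resize(i[y:y+h,x:x+w],(266,400),interpolation=cv2.INTER_CUBIC)
save(np.hstack([f(a[0],85,240,90,60),f(a[1],130,120,90,60),f(a[2],150,200,150,100)]),'in')
E
```

```text
tool_pos: [519.1, 137.4, 103.8]
ft_force: [-3.0, -0.1, 0.2]
tool_pos: [519.7, 137.2, 102.7]
ft_force: [1.4, -0.0, -3.9]
tool_pos: [519.6, 137.3, 102.6]
ft_force: [2.4, 0.1, -2.6]
[519.57717531 137.26429969 102.55331731] [ 2.3578778   0.0859137  -2.58653411] [-0.185352   -0.55200533 -0.00723322] 20.665558228459442 13.25
```

View pics/in.png

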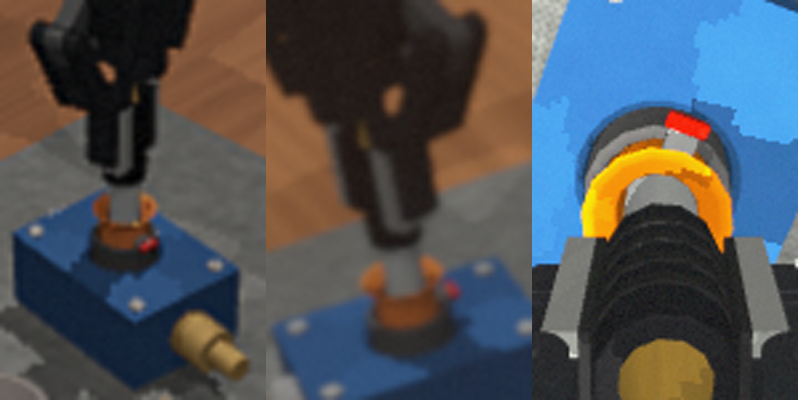

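Scene and side show the stem well inside the funnel. The x force flipped at z≈103, so the catch's load changed, but no cushion push yet. I'll keep going in small steps to 16–18 N.

```bash
for i in 1 ; do python3 -m jog '[[[0,0,0.01,0,0,0,0],[0,0,0,0,0,0,0],[0,0,0,0,0,0,0]]]'|grep -E "tool|force"; done
python3 -m jog '[[[0,0,0.02,0,0,0,0],[0,0,0,0,0,0,0],[0,0,0,0,0,0,0]]]'|grep -E "tool|force"
python3 -m jog '[[[0,0,0.02,0,0,0,0],[0,0,0,0,0,0,0],[0,0,0,0,0,0,0]]]'|grep -E "tool|force"
python3 - <<'E'
from h import *
s=telemetry.sense(); print(s['tool_pos'],s['ft_force'],s['wrist_torque'],s['finger_gap'],s['time'])
E
```

```text
tool_pos: [519.6, 137.4, 102.4]
ft_force: [1.3, -1.6, 5.2]
tool_pos: [519.9, 137.4, 102.0]
ft_force: [-0.4, -1.9, 7.7]
tool_pos: [520.1, 137.5, 101.5]
ft_force: [0.2, -0.9, 12.7]
[520.06423534 137.52801411 101.47442499] [ 0.21590772 -0.93219565 12.7398536 ] [-0.3923158   0.14736247  0.05945011] 20.47606065028093 14.525
```

```bash
python3 -m jog '[[[0,0,0.01,0,0,0,0],[0,0,0,0,0,0,0],[0,0,0,0,0,0,0]]]'|grep -E "tool|force"
python3 -m jog '[[[0,0,0.01,0,0,0,0],[0,0,0,0,0,0,0],[0,0,0,0,0,0,0],[0,0,0,0,0,0,0]]]'|grep -E "tool|force"
python3 - <<'E'
from h import *
s=telemetry.sense(); print(s['tool_pos'],s['ft_force'],s['wrist_torque'],s['finger_gap'],s['time'])
E
```

```text
tool_pos: [520.2, 137.5, 101.3]
ft_force: [-1.5, -1.7, 14.5]
tool_pos: [520.3, 137.6, 101.1]
ft_force: [-2.7, -1.9, 14.9]
[520.26622496 137.58539652 101.06540721] [-2.69943263 -1.86712316 14.91504435] [-0.44833191  0.42629456  0.03068818] 20.160352084098424 15.4
```

```bash
python3 -m jog '[[[0,0,0.01,0,0,0,0],[0,0,0,0,0,0,0],[0,0,0,0,0,0,0],[0,0,0,0,0,0,0]]]'|grep -E "tool|force"
python3 - <<'E'
from h import *
s=telemetry.sense(); print(s['tool_pos'],s['ft_force'])
E
python3 -m jog '[[[0,0,0.005,0,0,0,0],[0,0,0,0,0,0,0],[0,0,0,0,0,0,0]]]'|grep -E "tool|force"
python3 -m jog '[[[0,0,0,0,0,0,0],[0,0,0,0,0,0,0]]]'|grep -E "tool|force"
```

```text
tool_pos: [520.4, 137.6, 100.9]
ft_force: [-2.7, -1.7, 17.9]
[520.39972151 137.63989196 100.87791561] [-2.73099648 -1.70571238 17.86016854]
tool_pos: [520.5, 137.6, 100.8]
ft_force: [-3.9, -2.1, 18.8]
tool_pos: [520.4, 137.6, 100.8]
ft_force: [-3.5, -1.8, 18.4]
```

18 N reached, which should be locked. Now I'll pull gently.

```bash
python3 -m jog '[[[0,0,-0.02,0,0,0,0],[0,0,-0.02,0,0,0,0],[0,0,-0.02,0,0,0,0],[0,0,-0.02,0,0,0,0],[0,0,0,0,0,0,0],[0,0,0,0,0,0,0]]]'|grep -E "tool|force"
python3 -m jog '[[[0,0,-0.02,0,0,0,0],[0,0,0,0,0,0,0],[0,0,0,0,0,0,0]]]'|grep -E "tool|force"
python3 -m jog '[[[0,0,-0.02,0,0,0,0],[0,0,0,0,0,0,0],[0,0,0,0,0,0,0]]]'|grep -E "tool|force"
python3 -m jog '[[[0,0,-0.02,0,0,0,0],[0,0,0,0,0,0,0],[0,0,0,0,0,0,0]]]'|grep -E "tool|force"
```

```text
tool_pos: [519.4, 137.4, 102.3]
ft_force: [3.5, -1.2, 3.4]
tool_pos: [519.1, 137.3, 102.4]
ft_force: [5.5, -2.1, -1.9]
tool_pos: [518.9, 137.2, 103.0]
ft_force: [6.7, -0.9, -4.6]
tool_pos: [518.8, 137.2, 103.9]
ft_force: [6.6, -1.0, -5.9]
```

```bash
python3 -m jog '[[[0,0,-0.02,0,0,0,0],[0,0,-0.02,0,0,0,0],[0,0,0,0,0,0,0],[0,0,0,0,0,0,0]]]'|grep -E "tool|force"
python3 -m jog '[[[0,0,-0.02,0,0,0,0],[0,0,-0.02,0,0,0,0],[0,0,-0.02,0,0,0,0],[0,0,0,0,0,0,0]]]'|grep -E "tool|force"
python3 -m jog '[[[0,0,-0.02,0,0,0,0],[0,0,-0.02,0,0,0,0],[0,0,-0.02,0,0,0,0],[0,0,-0.02,0,0,0,0],[0,0,0,0,0,0,0],[0,0,0,0,0,0,0]]]'|grep -E "tool|force"
python3 - <<'E'
from h import *
s=telemetry.sense(); print(s['tool_pos'],s['tcp_rot'],s['ft_force'],s['wrist_torque'],s['finger_gap'],s['time'])
a=[grab(n)[0] for n in('scene','side','wrist')]
f=lambda i,y,x,h,w:cv2.resize(i[y:y+h,x:x+w],(266,400),interpolation=cv2.INTER_CUBIC)
save(np.hstack([f(a[0],85,240,90,60),f(a[1],130,120,90,60),f(a[2],150,200,150,100)]),'up')
E
```

```text
tool_pos: [518.8, 137.3, 105.9]
ft_force: [6.2, -1.1, -5.2]
tool_pos: [518.8, 137.2, 108.8]
ft_force: [6.2, -0.2, -5.0]
tool_pos: [518.8, 137.2, 112.8]
ft_force: [6.9, -0.8, -5.3]
[518.81377318 137.24972057 112.84829717] [-1.79994555e+02  5.20002606e-02  1.47085218e+01] [ 6.85520594 -0.80734486 -5.34427649] [-0.13100712 -1.40137468 -0.05234376] 20.534510700202592 20.15
```

View pics/up.png

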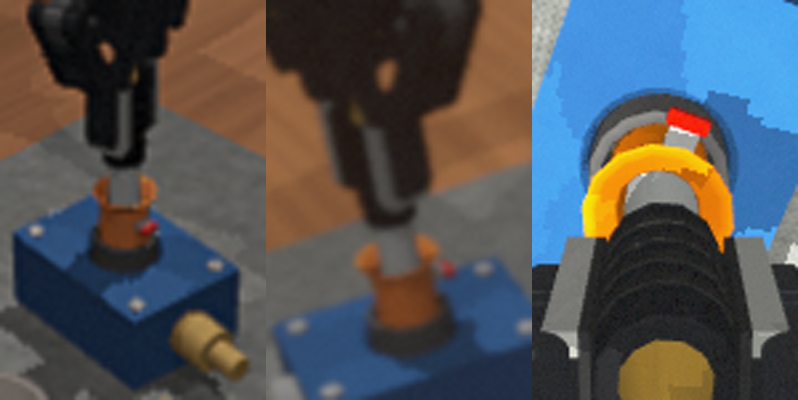

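The collar has risen with the nozzle: its rim went from row 205 to 188 in the scene crop and the red tab from 245 to 228, and the pull stayed steady at about 5 N. I'll take off the side load and the pull, then release.

```bash
python3 -m jog '[[[0.02,0,0.01,0,0,0,0],[0.01,0,0.01,0,0,0,0],[0,0,0,0,0,0,0],[0,0,0,0,0,0,0]]]'|grep -E "tool|force"
python3 -m jog '[[[0,0,0,0,0,0,0],[0,0,0,0,0,0,0]]]'|grep -E "tool|force"
```

```text
tool_pos: [520.1, 137.6, 112.7]
ft_force: [0.7, -1.4, 0.9]
tool_pos: [520.2, 137.7, 112.7]
ft_force: [-0.3, -2.1, -0.5]
```

Nearly unloaded. Open slowly, then rise.

```bash
python3 -m jog '[[[0,0,0,0,0,0,0.35],[0,0,0,0,0,0,0.5],[0,0,0,0,0,0,0.7],[0,0,0,0,0,0,0.8],[0,0,0,0,0,0,0.8],[0,0,0,0,0,0,0.8]]]'
python3 -m jog '[[[0,0,-0.2,0,0,0,0.8],[0,0,-0.4,0,0,0,0.8],[0,0,-0.6,0,0,0,0.8],[0,0,-0.6,0,0,0,0.8],[0,0,-0.4,0,0,0,0.8],[-0.3,0,-0.2,0,0,0,0.8],[0,0,0,0,0,0,0.8],[0,0,0,0,0,0,0.8]]]'
python3 - <<'E'
from h import *
a=[grab(n)[0] for n in('scene','side','wrist')]
f=lambda i,y,x,h,w:cv2.resize(i[y:y+h,x:x+w],(266,400),interpolation=cv2.INTER_CUBIC)
save(np.hstack([f(a[0],85,240,90,60),f(a[1],130,120,90,60),f(a[2],100,180,255,170)]),'done')
c=load('wrist');P=cloud(c);hsv=cv2.cvtColor(c['im'],cv2.COLOR_RGB2HSV)
m=(hsv[...,1]>150)&(hsv[...,2]>60)&(hsv[...,0]>8)&(hsv[...,0]<32)&(np.hypot(P[...,0]-520,P[...,1]-138)<22)&(P[...,2]<100)
print('rim z',np.percentile(P[m][:,2],[50,75,90,95]).round(1))
print('top',np.percentile(P[(np.hypot(P[...,0]-520,P[...,1]-138)<22)&(P[...,2]<170)][:,2],99.5))
for lo,hi in((98,112),(112,135),(140,158)):
    q=P[(np.hypot(P[...,0]-520,P[...,1]-138)<20)&(P[...,2]>lo)&(P[...,2]<hi)]; print(lo,hi,len(q),q.mean(0).round(1) if len(q) else '')
E
```

```text
time: 21.8
tool_pos: [520.6, 137.7, 113.1]
tcp_rot: [-180.0, -0.0, 14.7]
ft_force: [0.6, 0.6, -0.3]
finger_gap: 68.2
time: 22.8
tool_pos: [506.1, 133.9, 232.5]
tcp_rot: [-180.0, 0.0, 14.7]
ft_force: [-0.2, -0.8, 0.1]
finger_gap: 68.5
rim z [80.1 80.9 81.4 81.6]
top 165.71004824296773
98 112 39 [530.1 139.3 108.5]
112 135 117 [529.8 139.2 124.8]
140 158 593 [523.1 137.  146.8]
```

View pics/done.png

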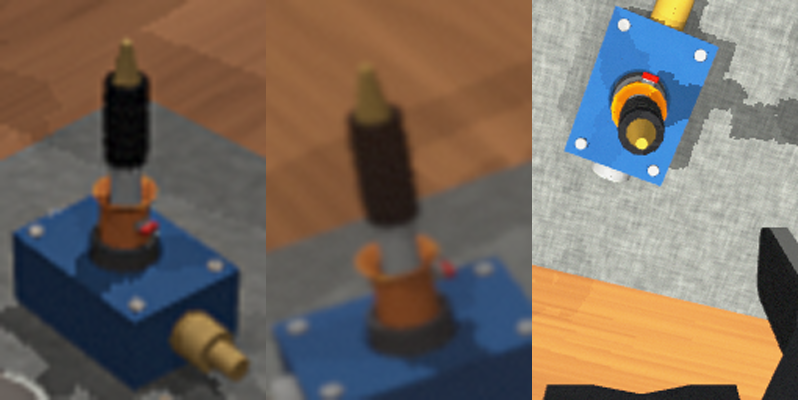

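```bash
python3 -c "
from bench import job,telemetry
print(telemetry.sense()['ft_force']); print(job.hand_in())"
```

```text
[ 0.25040736 -0.59258775 -0.46648696]
the job is handed in; nothing more can be done
None
```

I took the nozzle from the stand (the one farthest to the robot's right), pushed it into the port and locked it. I then drew the collar up, let go and handed the job in after about 23 s of robot time.

- **Push:** the cushion was met at about z = 102.5 mm, and I pushed on to about 18–19 N. I did not see the click as a separate event. The side force from the catch flipped at z ≈ 103 mm, before the cushion's push was felt, so lock is judged from the push force and the pull that followed.
- **Pull:** a steady 5–6 N brought nozzle and collar up together. I took off most of the side load and pull before opening the gripper.
- **Last checks:**
  - The collar's rim went from about 71.3 to 81.6 mm, a rise of about 10 mm.
  - The nozzle's top at about 166 mm puts its tip about 31 mm below the rim, as expected when locked.
  - The pictures show it standing upright with the gripper clear, and the wrist force was near zero.
- **Measurements that disagreed:**
  - Before the push I put the tip 2–5 mm deeper below the rim than the forces and the final check showed, so I went by the felt force.
  - One triangulation of the lifted tip had a 6.6 mm residual, and I did not use it.

I kept the moves away from the cup, screwdriver, wedge and case, but took no full picture of them at the end.

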